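# Lay an exhibit box down against the scale stop

## Task

Tip the upright cardboard exhibit box over towards the aluminium scale stop so that it lies flat with its labelled side up, then push it along the bench until its lid end is flush and square against the stop. Only push it, never lift or carry it, and leave the vial, the white carton, the eye loupe and the pen where they are.

Things in the scene. Friction and masses are not known exactly. Their poses are not given: they have to be found in the camera images.
- box: Brown cardboard box, rigid, 150 to 310 g: 36 mm thick (x), 70 wide (y), 110 tall (z), standing on a small end at the start. Origin: centre of the bottom end. z points to the lid end (dark seam 24 mm below it). x points out of the plain broad face, which at first looks towards the stop within 0.2 rad; the other broad face (-x) has a blank white label and a dark round thumb notch.
- box_top (a point): Centre of the box's lid end, 110 mm from its origin along z. Pushed near here on the labelled face the box tips over its far bottom edge without sliding; after some 40 mm it falls by itself onto its plain face. It then lies 36 mm high, lid end about 30 to 80 mm short of the stop, and slides when pushed with 1 to 4 N. If askew, its corner jams on the stop.
- stop: Straight aluminium bar with black ticks on top, fixed to the bench, 210 mm long (y), 24 mm wide, 24 mm high. Origin: at bench height, middle of its long face on the box's side. x points level away from the box, square to that face: the face is the plane x = 0 and the box stands at negative x, its centre 165 to 200 mm off. y runs along the face, z up.
- vial: Bystander: glass vial with white cap, 24 mm across, 45 mm tall, standing. Origin: centre of its underside.
- carton: Bystander: white carton 58 x 36 x 26 mm high. Origin: centre of its underside.
- loupe: Bystander: black eye loupe, 34 mm across, 32 mm tall, standing. Origin: centre of its underside.
- pen: Bystander: blue marker pen lying beyond the stop, 120 mm long along its y, 13 mm thick. Origin: on the bench under it, 42 mm from its barrel end (+y) and 78 mm from its cap end (-y).
Things that resemble listed ones, but are neither listed nor needed, are in the scene too. Of the things that look like the stop, take the one that is farthest to the robot's left at the start.

How it is judged:
By the outcome, as a careful person would: the job done as asked, in the order asked, and still so for the second after the job is handed in, with the robot touching nothing.
It also fails if it takes over 48 s, if anything falls off the work surface, if the arm or the gripper's body presses on something with over 40 N, if the wrist force passes 120 N, or if a joint passes its speed limit or range.

## Robot

A 7-joint arm with a two-finger parallel gripper is mounted at the origin on the work surface. World frame = base frame: x ahead of the robot, y to its left, z up, the work surface at z = 0. Lengths are in m, angles in rad, forces in N, time in s.
With the tool pointing down it reaches from about 0.425 to 0.875 m from the base axis. Payload 4.7 kg.
Tool frame: the origin (TCP) lies midway between the tips of the shut fingers; the grasp point (between the pads) lies 19 mm behind it; x points along the fingers, y is the direction in which the jaws open and shut, and the axes are right-handed (so a half turn about x gives the same grasp; the last joint's range is limited). The gripper opens to 87 mm and grips with 3 to 60 N. Pads are 19 mm wide; open, the fingers measure 117 mm over their backs; the gripper's body (75 mm by 190 mm) begins 51 mm behind the grasp point.
Start: joints at [-1.094, 0.321, -0.07, 1.45, 0.023, 1.371, -0.057], TCP at [0.29, 0.582, 0.223] pointing down, gripper open.
Joint ranges: [-2.86, 2.86], [-0.3, 2.09], [-1.38, 1.24], [0.06, 2.45], [-1.56, 4.7], [0.09, 2.05], [-2.69, 2.69]. Speed limits (rad/s): [2.57, 2.57, 3.14, 3.14, 3.14, 3.14, 3.14].

## Interface

Orientations are given as a rotation vector (axis times angle).
In Python, from bench import ctrl gives the robot as it stands. The module is installed in compiled form; this text tells all that it offers.
- The arm moves only by the tool servo_tool, never from a script. Its arguments are lists of equal length, an entry for each row: "dp": the shift along the tool's x, y, z in units of 25 mm (1.0 is 25 mm), a list of three; "yaw": the turn about the tool's x in units of 6 degrees (1.0 is 6 degrees). A call has exactly 5 rows; each row shifts and turns the commanded pose from where the row before left it, along the tool's axes as they then stand; what a row does not reach is not made up. A row lasts 1/10 s, in which the tool goes at most 50 mm and 8.59 degrees, less where a joint would pass 70% of its speed; a pose out of reach is approached as far as the arm can. A call is refused whole if a number of a shift passes 1 or a number of a turn 1, either way. A call with a gripper value outside its range is refused whole. "fingers" is the opening, from 0 (shut) to 1 (fully open), set as the call begins (left out, the last holds). The fingers move at their own pace and stop on an object; "grip_force" is the grip in N (left out, the last holds). Time passes only in rows, so rows that do not move let the fingers close, or fill a call up. It gives the time, the measured TCP pose, the force and the opening at its end, in the units of the state.
- ctrl.get_state(): the state, without advancing time (a new reading comes with each control period).
- ctrl.get_image(name): name is "side" or "top" or "wrist"; returns (picture, depth): 400x640x3 uint8, red, green, blue; 400x640 float32, m along the optical axis (not along the pixel's ray), 0 where there is no reading.
- ctrl.camera_info(name): a dict with "fx", "fy", "cx", "cy" (pixels), "distortion" ([k1, k2, p1, p2, k3] as OpenCV has them; the pictures are not rectified), "extrinsics" (4x4, takes a point from world to camera coordinates); the wrist camera has in their place "hand_eye" (4x4, takes a point from camera to tool coordinates, whose origin is the TCP and whose axes are the tool frame's). Camera axes: x right, y down, z forward; pixel columns grow to the right and rows downward; lengths in m; the calibration is good to about 2 mm. A picture is of the moment at which its call begins: read the wrist's pose just before it. camera_info takes no time and is no camera call.
- ctrl.close_job(): hands the job in, once; it reports no verdict.
Trained networks look in the newest picture that a camera, given by its name, has taken for a name from the list of things; names that differ only in an ending like _2 or _b are one class to them, and where a whole thing is asked for, a point or a joint stands for the part that bears it (a point fixed in the world has none). Each returns a list of dicts, best first, with "score" (0 to 1); they miss things now and then, are a little off and sometimes report something else, mostly with a low value. They report only what shows in the picture. A call takes as long as a camera call. They do not tell look-alikes from the thing itself.
- ctrl.search_frame(camera, label): "extent" ([left, top, right, bottom] in pixels, round what is visible of it).
- ctrl.cut_out(camera, label): "region" (400x640 bool, what is visible of it) and "extent" ([left, top, right, bottom] in pixels, round what is visible of it).
The state is a dict: "time": time; "joint_positions": joint angles; "qd": joint speeds; "joint_torque": joint torques, N m; "position": TCP position; "tool_rot": TCP orientation; "ft_force": force on the tool from outside, world axes, zero at the start; "torque": the same for the moment, N m; "grip_width": opening from 0.0 (shut) to 1.0 (fully open).
Only numpy, scipy, OpenCV 4.12 (cv2) and the standard library are available. Lean on these libraries where they do the work, as an engineer would, in place of code of your own. Each camera call takes 0.05 s, during which the arm holds its last target.

## Working session

There is one attempt and no reset: what is moved stays moved. The work goes in short steps, Python scripts to look and compute and a tool call to move; the robot and the scene stay as the last step left them, time stands still between calls to the robot, and variables do not carry over. Pictures are saved under pics/ and viewed, and the job is handed in when it is done.

Besides the shell and the picture viewer there is one more tool, called after "Call:" as a command line: name --pt "numbers of a row" for each row, then --argument value for the rest. servo_tool: Moves the arm, as the interface text tells. Its arguments: {"type":"object","properties":{"dp":{"type":"array","items":{"type":"array","items":{"type":"number"}}},"yaw":{"type":"array","items":{"type":"number"}},"fingers":{"type":"number"},"grip_force":{"type":"number"}},"required":["dp","yaw"]}

```bash
mkdir -p pics; python3 - <<'E'
from bench import ctrl
import cv2,numpy as np
s=ctrl.get_state();print({k:np.round(v,3) for k,v in s.items()})
for n in ["side","top"]:
    im,d=ctrl.get_image(n);cv2.imwrite(f"pics/{n}0.png",im[:,:,::-1]);np.savez(f"{n}0.npz",im=im,d=d)
    i=ctrl.camera_info(n);print(n,i)
    for l in ["box","stop"]:
        print(l,[(round(r['score'],2),np.round(r['extent'])) for r in ctrl.search_frame(n,l)])
print(ctrl.camera_info("wrist"))
E
```

```text
{'time': np.float64(0.0), 'joint_positions': array([-1.094,  0.322, -0.07 ,  1.452,  0.023,  1.371, -0.057]), 'qd': array([ 0.   , -0.002, -0.001, -0.   , -0.002, -0.001,  0.001]), 'joint_torque': array([ 0.0000e+00, -4.9130e+01, -4.0400e-01, -3.1252e+01, -6.4000e-02,
        4.4000e-02,  0.0000e+00]), 'position': array([0.29 , 0.581, 0.221]), 'tool_rot': array([ 0.361,  1.54 , -0.364]), 'ft_force': array([-0.388,  0.294, -0.992]), 'torque': array([-0.024, -0.005, -0.019]), 'grip_width': np.float64(1.005)}
side {'fx': 487.5093777055401, 'fy': 487.5093777055401, 'cx': 318.1425111079203, 'cy': 197.29994829034896, 'distortion': array([0.03984062, 0.        , 0.        , 0.        , 0.        ]), 'extrinsics': array([[-0.70529912, -0.70889979, -0.00377328,  0.34379903],
       [-0.34033374,  0.34326467, -0.8754098 ,  0.27351854],
       [ 0.62187305, -0.61614159, -0.48336679,  0.69035444],
       [ 0.        ,  0.        ,  0.        ,  1.        ]])}
box [(0.69, array([336., 174., 359., 235.]))]
stop [(0.84, array([235., 181., 281., 238.])), (0.77, array([460., 202., 498., 265.])), (0.7
[... 591 characters left out ...]
rray([398., 168., 472., 199.])), (0.88, array([385., 256., 447., 318.])), (0.76, array([286., 118., 355., 158.])), (0.17, array([342., 187., 373., 216.]))]
{'fx': 354.3500426602659, 'fy': 354.3500426602659, 'cx': 320.38399490640666, 'cy': 196.40779807015642, 'distortion': array([-0.06054967,  0.        ,  0.        ,  0.        ,  0.        ]), 'hand_eye': array([[-9.59505679e-04, -2.85779062e-01,  9.58295052e-01,
        -1.62751462e-01],
       [ 9.99998798e-01, -1.44127470e-03,  5.71450716e-04,
        -1.17097913e-03],
       [ 1.21785777e-03,  9.58294449e-01,  2.85780101e-01,
        -7.78935489e-02],
       [ 0.00000000e+00,  0.00000000e+00,  0.00000000e+00,
         1.00000000e+00]])}
```

View pics/side0.png

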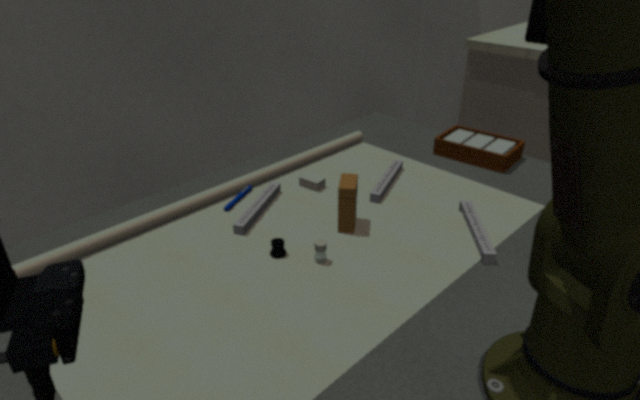

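View pics/top0.png

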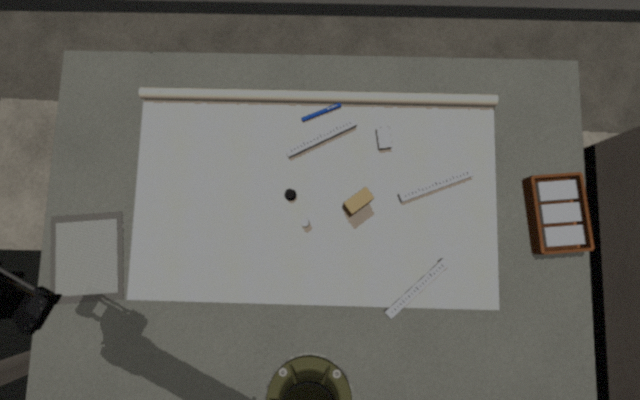

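The top view shows three bars that could be the stop, at (322,138), (435,186) and (417,288). The leftmost is (322,138), with the pen beyond it at (321,112). The box is at (357,201), the vial at (306,225), the loupe at (290,195) and the carton at (384,138). Next I'll check a close crop and measure.

```bash
cat > h.py <<'E'
import numpy as np,cv2
from bench import ctrl
def cam(n):
    i=ctrl.camera_info(n);K=np.array([[i['fx'],0,i['cx']],[0,i['fy'],i['cy']],[0,0,1]])
    return K,np.array(i['distortion']),np.array(i['extrinsics']) if 'extrinsics' in i else np.array(i['hand_eye'])
def onplane(n,px,z,E=None):
    K,D,X=cam(n)
    if E is not None:X=E
    u=cv2.undistortPoints(np.array(px,float).reshape(-1,1,2),K,D)[:,0]
    R,t=X[:3,:3],X[:3,3];c=-R.T@t
    d=np.c_[u,np.ones(len(u))]@R
    return c+d*((z-c[2])/d[:,2])[:,None]
def cloud(n,d,m,E=None):
    K,D,X=cam(n)
    if E is not None:X=E
    v,u=np.nonzero(m&(d>0))
    p=cv2.undistortPoints(np.c_[u,v].astype(float).reshape(-1,1,2),K,D)[:,0]
    P=np.c_[p,np.ones(len(p))]*d[v,u][:,None]
    return (P-X[:3,3])@X[:3,:3],u,v
def proj(n,P,E=None):
    K,D,X=cam(n)
    if E is not None:X=E
    return cv2.projectPoints(np.array(P,float).reshape(-1,3),cv2.Rodrigues(X[:3,:3])[0],X[:3,3],K,D)[0][:,0]
def wristE():
    s=ctrl.get_state();T=np.eye(4);T[:3,:3]=cv2.Rodrigues(np.array(s['tool_rot']))[0];T[:3,3]=s['position']
    return np.linalg.inv(T@cam('wrist')[2])
E
python3 - <<'E'
from h import *
im=np.load('top0.npz')['im']
c=im[90:240,270:400];c=cv2.resize(c,None,fx=4.5,fy=4,interpolation=cv2.INTER_CUBIC)
c=cv2.resize(im[90:240,270:400],None,fx=4,fy=4,interpolation=cv2.INTER_CUBIC);c=np.clip(c*1.5,0,255).astype('uint8')
cv2.imwrite('pics/topcrop.png',c[:,:,::-1])
im=np.load('side0.npz')['im'];c=cv2.resize(im[150:280,220:420],None,fx=4,fy=4,interpolation=cv2.INTER_CUBIC);c=np.clip(c*1.8,0,255).astype('uint8')
cv2.imwrite('pics/sidecrop.png',c[:,:,::-1])
for n in ['top','side']:
    d=np.load(n+'0.npz')['d'];ctrl.get_image(n)
    for l in ['box','stop','vial','carton','loupe','pen']:
        for r in ctrl.cut_out(n,l)[:3]:
            P,u,v=cloud(n,d,r['region'])
            if len(P)<5: continue
            top=P[P[:,2]>np.percentile(P[:,2],97)-0.006]
            (cx,cy),(w,h),a=cv2.minAreaRect((top[:,:2]*1000).astype(np.float32))
            print(n,l,round(r['score'],2),np.round(r['extent']),'med',np.round(np.median(P,0),3),'zmax',np.round(np.percentile(P[:,2],97),3),'rect',np.round([cx,cy,w,h,a],1))
E
```

```text
top box 0.8 [340. 190. 375. 216.] med [ 0.506 -0.109  0.108] zmax 0.111 rect [ 511.2 -112.2   35.7   69.2   38.3]
top stop 0.97 [282. 119. 357. 160.] med [ 0.695 -0.016  0.022] zmax 0.026 rect [695.5 -11.9  25.  209.7  27.5]
top stop 0.87 [398. 167. 473. 199.] med [ 0.569 -0.328  0.023] zmax 0.027 rect [ 570.  -327.6   24.   207.9   21.6]
top stop 0.74 [385. 256. 448. 320.] med [ 0.292 -0.275  0.023] zmax 0.027 rect [ 292.4 -275.8   25.   209.4   43.1]
top vial 0.51 [300. 218. 312. 224.] med [0.457 0.024 0.044] zmax 0.046 rect [455.7  24.1  18.8  16.    1.6]
top carton 0.6 [374. 127. 392. 151.] med [ 0.695 -0.184  0.023] zmax 0.027 rect [ 696.9 -186.2   58.    36.6    8.5]
top carton 0.52 [287. 119. 356. 157.] med [ 0.694 -0.011  0.022] zmax 0.026 rect [695.1 -11.1  25.  205.5  27.5]
top pen 0.5 [300. 105. 341. 122.] med [ 0.769 -0.006  0.01 ] zmax 0.014 rect [770.5 -10.7   9.8 112.6  23.7]
side box 0.63 [340. 173. 358. 234.] med [ 0.493 -0.089  0.073] zmax 0.111 rect [ 509.3 -111.7   34.3   71.6   38.7]
side stop 0.85 [368. 157. 405. 204.] med [ 0.557 -0.305  0.023] zmax 0.026 rect [ 568.8 -327.9   25.5  211.8   21.8]
side stop 0.77 [235. 182. 280. 237.] med [ 0.684 -0.001  0.022] zmax 0.025 rect [694.7 -13.   26.8 213.8  27.1]
side stop 0.58 [461. 200. 499. 267.] med [ 0.274 -0.25   0.024] zmax 0.026 rect [ 293.  -275.5   26.5  214.2   43. ]
side vial 0.7 [314. 241. 326. 264.] med [0.452 0.029 0.026] zmax 0.046 rect [455.6  25.3  21.6  20.4  28.3]
side carton 0.68 [298. 174. 329. 195.] med [ 0.688 -0.176  0.02 ] zmax 0.027 rect [ 694.9 -185.9   57.5   42.6   14.6]
side pen 0.78 [222. 185. 249. 210.] med [0.763 0.001 0.009] zmax 0.014 rect [769.9  -9.5  13.9 117.8  23.4]
```

View pics/topcrop.png

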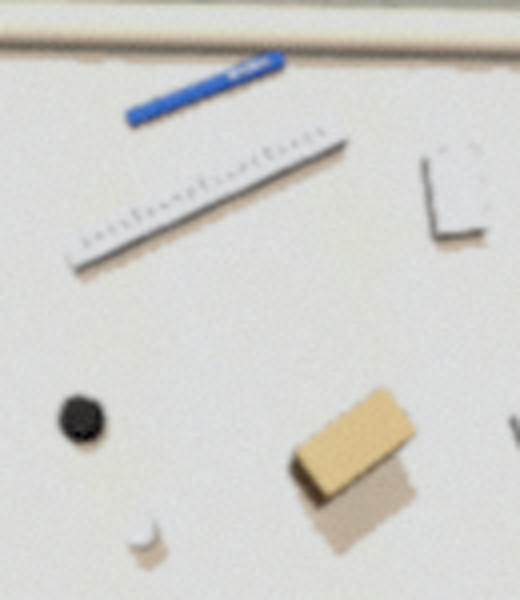

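View pics/sidecrop.png

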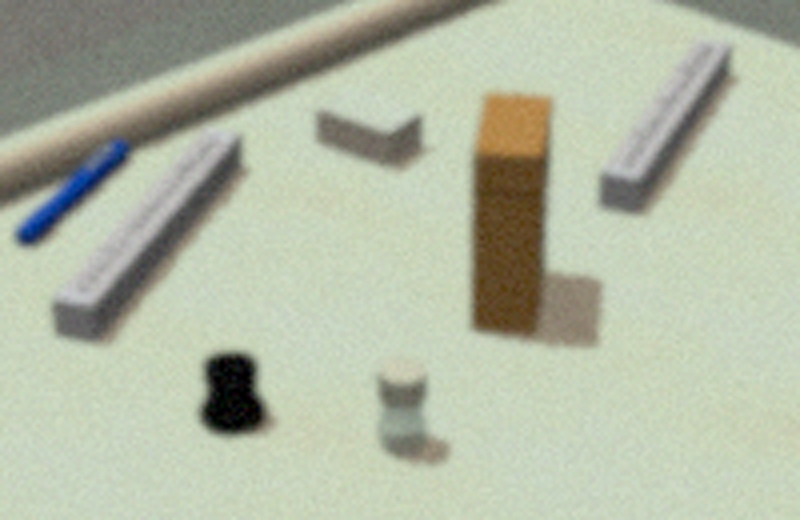

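```bash
cat >> h.py <<'E'
BOX=np.array([.5103,-.112]);A=np.deg2rad(38.5);SF=np.array([.6845,-.0179]);SA=np.deg2rad(27.3)
def go(target,ang):
    "print shift in tool units to reach target with tool z heading ang(world)"
    s=ctrl.get_state();R=cv2.Rodrigues(np.array(s['tool_rot']))[0]
    h=np.arctan2(R[1,2],R[0,2]);dy=(np.degrees(ang-h)+180)%360-180
    print('t',s['time'],'pos',np.round(s['position'],4),'heading z',round(np.degrees(h),2),'tilt',np.round(R[:,0],3),'F',np.round(s['ft_force'],2),'grip',round(float(s['grip_width']),3),'q7',np.round(s['joint_positions'],2))
    print('units now-frame',np.round(R.T@(np.array(target)-s['position'])/.025,2),'yaw units (sign: world cw+)',round(-dy/6,2))
    return R
E
python3 - <<'E'
from h import *
R=go([.479,-.137,.22],A);print(np.round(R,3))
E
```

```text
t 1.0 pos [0.2902 0.5816 0.2226] heading z -26.51 tilt [ 0.  0. -1.] F [-0.55  0.57  0.15] grip 0.999 q7 [-1.09  0.32 -0.07  1.45  0.02  1.37 -0.06]
units now-frame [  0.1  -22.35  19.59] yaw units (sign: world cw+) -10.84
[[ 0.     0.446  0.895]
 [ 0.     0.895 -0.446]
 [-1.     0.     0.   ]]
```

Call:
servo_tool --pt "0 -0.8 1" --pt "0 -0.8 1" --pt "0 -0.8 1" --pt "0 -0.8 1" --pt "0 -0.8 1" --yaw '[0,0,0,0,0]' --fingers 0.5

```text
time: 1.5
position: [0.3579, 0.4351, 0.2227]
tool_rot: [0.363, 1.54, -0.363]
ft_force: [0.1, -0.4, 0.4]
grip_width: 0.632
```

Call:
servo_tool --pt "0 -1 1" --pt "0 -1 1" --pt "0 -1 1" --pt "0 -1 1" --pt "0 -1 1" --yaw '[0,0,0,0,0]'

```text
time: 2.0
position: [0.4138, 0.2673, 0.2228]
tool_rot: [0.363, 1.54, -0.362]
ft_force: [-0.0, 0.1, 0.3]
grip_width: 0.502
```

Call:
servo_tool --pt "0 -1 1" --pt "0 -1 1" --pt "0 -1 1" --pt "0 -1 1" --pt "0 -1 1" --yaw '[0,0,0,0,0]'

```text
time: 2.5
position: [0.4699, 0.0996, 0.2229]
tool_rot: [0.363, 1.54, -0.362]
ft_force: [0.6, 0.3, 0.1]
grip_width: 0.497
```

Call:
servo_tool --pt "0 -1 0.8" --pt "0 -1 0.8" --pt "0 -1 0.8" --pt "0 -1 0.8" --pt "0 -1 0.8" --yaw '[0,0,0,0,0]'

```text
time: 3.0
position: [0.5034, -0.0567, 0.2229]
tool_rot: [0.363, 1.539, -0.362]
ft_force: [0.3, 0.7, 0.3]
grip_width: 0.5
```

Call:
servo_tool --pt "0 0 0" --pt "0 0 0" --pt "0 0 0" --pt "0 0 0" --pt "0 0 0" --yaw '[1,1,1,1,1]'

```text
time: 3.5
position: [0.5032, -0.0555, 0.2227]
tool_rot: [0.773, 1.429, -0.772]
ft_force: [-0.2, -0.7, -0.0]
grip_width: 0.5
```

Call:
servo_tool --pt "0 0 0" --pt "0 0 0" --pt "0 0 0" --pt "0 0 0" --pt "0 0 0" --yaw '[1,1,1,1,1]'

```text
time: 4.0
position: [0.5032, -0.0554, 0.2228]
tool_rot: [1.168, 1.235, -1.167]
ft_force: [-0.6, 0.0, 0.5]
grip_width: 0.498
```

Call:
servo_tool --pt "0 0 0" --pt "0 0 0" --pt "0 0 0" --pt "0 0 0" --pt "0 0 0" --yaw '[1,1,1,1,1]'

```text
time: 4.5
position: [0.5032, -0.0554, 0.2227]
tool_rot: [1.545, 0.951, -1.544]
ft_force: [0.6, 0.1, 0.3]
grip_width: 0.501
```

Call:
servo_tool --pt "0 0 0" --pt "0 0 0" --pt "0 0 0" --pt "0 0 0" --pt "0 0 0" --yaw '[1,1,1,1,0.17]'

```text
time: 5.0
position: [0.5032, -0.0555, 0.2227]
tool_rot: [1.835, 0.639, -1.834]
ft_force: [0.5, 0.1, -0.6]
grip_width: 0.498
```

```bash
python3 - <<'E'
from h import *
p=BOX-0.055*np.array([np.cos(A),np.sin(A)])
print(p);go([*p,.12],A+np.pi)
E
```

```text
[ 0.46725655 -0.14623831]
t 5.0 pos [ 0.5032 -0.0555  0.2227] heading z -141.6 tilt [ 0.  0. -1.] F [ 0.46  0.13 -0.55] grip 0.498 q7 [-0.44  0.    0.5   1.82 -0.    1.32 -0.84]
units now-frame [4.11 1.95 3.38] yaw units (sign: world cw+) -0.02
```

Call:
servo_tool --pt "0 0.4 0.7" --pt "0 0.4 0.7" --pt "0 0.4 0.7" --pt "0 0.4 0.7" --pt "0 0.35 0.58" --yaw '[0,0,0,0,0]'

```text
time: 5.5
position: [0.4669, -0.1473, 0.2227]
tool_rot: [1.833, 0.641, -1.833]
ft_force: [-0.4, 0.4, -0.2]
grip_width: 0.503
```

Call:
servo_tool --pt "1 0 0" --pt "1 0 0" --pt "1 0 0" --pt "1 0 0" --pt "0.9 0 0" --yaw '[0,0,0,0,0]'

```text
time: 6.0
position: [0.4672, -0.1461, 0.0991]
tool_rot: [1.833, 0.642, -1.832]
ft_force: [-0.1, 0.5, -0.5]
grip_width: 0.5
```

```bash
python3 - <<'E'
from h import *
go([*BOX,.1],A+np.pi)
a,_=ctrl.get_image('side');b,_=ctrl.get_image('top');c,_=ctrl.get_image('wrist')
a=cv2.resize(a[140:280,230:430],None,fx=3,fy=3);b=cv2.resize(b[100:260,280:420],None,fx=2.5,fy=2.5)
cv2.imwrite('pics/s1.png',np.clip(a*1.6,0,255).astype('uint8')[:,:,::-1])
cv2.imwrite('pics/w1.png',np.hstack([np.clip(b*1.5,0,255).astype('uint8'),cv2.resize(c,(448,400))])[:,:,::-1])
E
```

```text
t 6.0 pos [ 0.4672 -0.1461  0.0991] heading z -141.41 tilt [ 0.  0. -1.] F [-0.12  0.46 -0.5 ] grip 0.5 q7 [-0.33  0.08  0.61  2.01 -0.05  1.07 -0.6 ]
units now-frame [-0.04  0.01 -2.2 ] yaw units (sign: world cw+) 0.01
```

View pics/s1.png

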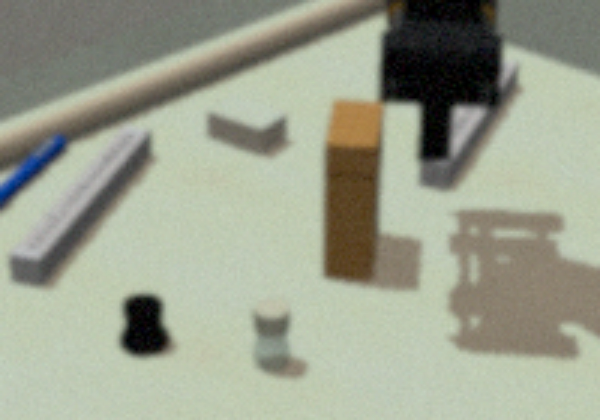

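View pics/w1.png

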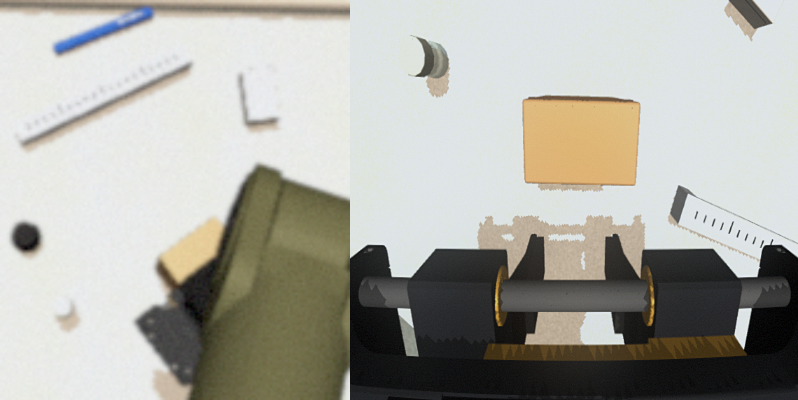

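Call:
servo_tool --pt "0 0 -0.3" --pt "0 0 -0.3" --pt "0 0 -0.3" --pt "0 0 -0.3" --pt "0 0 -0.3" --yaw '[0,0,0,0,0]'

```text
time: 6.65
position: [0.4976, -0.1223, 0.1004]
tool_rot: [1.834, 0.64, -1.833]
ft_force: [-0.0, -0.3, -0.1]
grip_width: 0.496
```

Call:
servo_tool --pt "0 0 -0.3" --pt "0 0 -0.3" --pt "0 0 -0.3" --pt "0 0 -0.3" --pt "0 0 -0.3" --yaw '[0,0,0,0,0]'

```text
time: 7.15
position: [0.5266, -0.0991, 0.1]
tool_rot: [1.834, 0.64, -1.834]
ft_force: [0.3, 0.4, 0.3]
grip_width: 0.504
```

```bash
python3 - <<'E'
from h import *
go([*BOX,.1],A+np.pi)
a,_=ctrl.get_image('side');c,_=ctrl.get_image('wrist')
a=cv2.resize(a[140:280,230:430],None,fx=2,fy=2)
cv2.imwrite('pics/w2.png',np.hstack([np.clip(a*1.6,0,255).astype('uint8'),cv2.resize(c,(370,280))])[:,:,::-1])
E
```

```text
t 7.15 pos [ 0.5266 -0.0991  0.1   ] heading z -141.53 tilt [ 0.  0. -1.] F [0.33 0.39 0.29] grip 0.504 q7 [-0.38  0.19  0.57  1.9  -0.12  1.08 -0.66]
units now-frame [-0.   -0.    0.83] yaw units (sign: world cw+) -0.01
```

View pics/w2.png

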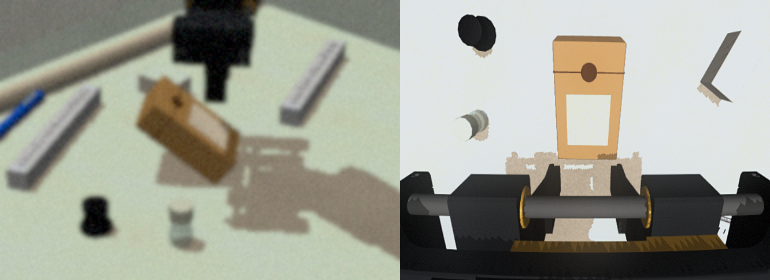

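The box is falling towards the stop with its label up. I'll back off and measure where it lies.

Call:
servo_tool --pt "0 0 0.5" --pt "0 0 0.5" --pt "0 0 0.5" --pt "0 0 0.5" --pt "0 0 0" --yaw '[0,0,0,0,0]'

```text
time: 7.75
position: [0.485, -0.1326, 0.1001]
tool_rot: [1.836, 0.638, -1.836]
ft_force: [-0.1, 0.1, -0.6]
grip_width: 0.502
```

```bash
cat >> h.py <<'E'
def boxpose(n='wrist'):
    E=wristE() if n=='wrist' else None
    im,d=ctrl.get_image(n)
    r=ctrl.cut_out(n,'box')[0]
    P,u,v=cloud(n,d,r['region'],E)
    t=P[abs(P[:,2]-np.percentile(P[:,2],90))<.006]
    (cx,cy),(w,h),a=cv2.minAreaRect((t[:,:2]*1000).astype(np.float32))
    long=a if w>h else a+90
    long=(long+90)%180-90
    u_=np.array([np.cos(np.radians(long)),np.sin(np.radians(long))])
    c=np.array([cx,cy])/1000;N=np.array([np.cos(SA),np.sin(SA)]);T=np.array([-N[1],N[0]])
    lid=c+u_*max(w,h)/2000;bot=c-u_*max(w,h)/2000
    print(n,'score',round(r['score'],2),'z',np.round(np.median(t[:,2]),4),'c',np.round(c,4),'wh',np.round([w,h],1),'long',round(long,2),'bot',np.round(bot,4),'lid in stop frame',np.round([(lid-SF)@N,(lid-SF)@T],4))
    return im,d,c,long,bot,E
def stoppose(n,d,E,im=None):
    for r in ctrl.cut_out(n,'stop')[:3]:
        P,u,v=cloud(n,d,r['region'],E);t=P[abs(P[:,2]-.024)<.005]
        if len(t)<50: continue
        (cx,cy),(w,h),a=cv2.minAreaRect((t[:,:2]*1000).astype(np.float32))
        print(n,'stop',round(r['score'],2),np.round([cx,cy,w,h,a],1))
E
python3 - <<'E'
from h import *
im,d,c,l,b,E=boxpose('wrist');stoppose('wrist',d,E);cv2.imwrite('pics/w3.png',im[:,:,::-1])
im,d,c2,l2,b2,E=boxpose('top')
boxpose('side')
go([*b,.014],A+np.pi)
E
```

```text
Traceback (most recent call last):
  File "h.py", line 38, in boxpose
    r=ctrl.cut_out(n,'box')[0]
      ~~~~~~~~~~~~~~~~~~~~~^^^
IndexError: list index out of range
```

```bash
python3 - <<'E'
s=open('h.py').read()
s=s.replace("r=ctrl.cut_out(n,'box')[0]\n    P,u,v=cloud(n,d,r['region'],E)\n    t=P[abs(P[:,2]-np.percentile(P[:,2],90))<.006]",
"""P,u,v=cloud(n,d,np.ones(d.shape,bool),E);r={'score':0}
    t=P[(abs(P[:,2]-.036)<.005)&(abs(P[:,0]-.59)<.12)&(abs(P[:,1]+.06)<.09)]
    m=np.zeros((400,640),np.uint8)
    ij=((t[:,:2]-[.4,-.3])*1000/1).astype(int);g=np.zeros((500,500),np.uint8);g[ij[:,0],ij[:,1]]=1
    g=cv2.morphologyEx(g,cv2.MORPH_CLOSE,np.ones((7,7)));k,lab,st,_=cv2.connectedComponentsWithStats(g)
    t=t[lab[ij[:,0],ij[:,1]]==1+np.argmax(st[1:,4])]""")
open('h.py','w').write(s)
E
python3 - <<'E'
from h import *
im,d,c,l,b,E=boxpose('wrist');cv2.imwrite('pics/w3.png',im[:,:,::-1]);stoppose('wrist',d,E)
im,d,c2,l2,b2,E=boxpose('top')
boxpose('side')
go([*b,.014],A+np.pi)
E
```

```text
wrist score 0 z 0.0367 c [ 0.5613 -0.0763] wh [77.5 70.6] long 37.52 bot [ 0.5305 -0.0999] lid in stop frame [-0.0982  0.0115]
wrist stop 0.79 [ 553.3 -278.3   20.2  102.5   21.9]
top score 0 z 0.0345 c [ 0.573  -0.0641] wh [110.   70.2] long 37.47 bot [ 0.5293 -0.0975] lid in stop frame [-0.0662  0.0198]
side score 0 z 0.0357 c [ 0.5732 -0.0654] wh [110.5  74.7] long 37.31 bot [ 0.5293 -0.0989] lid in stop frame [-0.0663  0.0184]
t 8.05 pos [ 0.4874 -0.1302  0.1001] heading z -141.48 tilt [ 0. -0. -1.] F [-0.07  0.36 -0.28] grip 0.501 q7 [-0.35  0.12  0.6   1.97 -0.08  1.07 -0.62]
units now-frame [ 3.45  0.13 -2.1 ] yaw units (sign: world cw+) 0.0
```

View pics/w3.png

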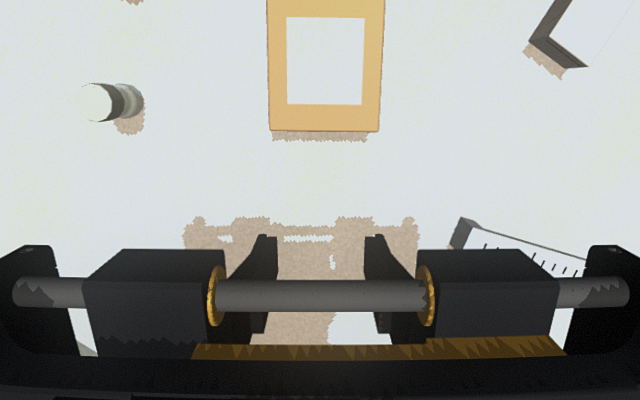

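The box lies label up with the lid end 66 mm short of the stop and 10° askew. Next I'll go down behind its bottom end.

Call:
servo_tool --pt "0.7 0.02 0" --pt "0.7 0.02 0" --pt "0.7 0.02 0" --pt "0.7 0.02 0" --pt "0.56 0 0" --yaw '[0.04,0.04,0.04,0.04,0.02]'

```text
time: 8.55
position: [0.4882, -0.1318, 0.0149]
tool_rot: [1.845, 0.625, -1.846]
ft_force: [-0.2, 0.2, 0.8]
grip_width: 0.499
```

Call:
servo_tool --pt "0 0 -0.3" --pt "0 0 -0.3" --pt "0 0 -0.3" --pt "0 0 -0.3" --pt "0 0 -0.2" --yaw '[0,0,0,0,0]'

```text
time: 9.05
position: [0.5174, -0.1101, 0.0167]
tool_rot: [1.847, 0.625, -1.844]
ft_force: [-0.6, -0.3, -0.2]
grip_width: 0.503
```

Call:
servo_tool --pt "0 0 -0.1" --pt "0 0 -0.1" --pt "0 0 -0.1" --pt "0 0 -0.1" --pt "0 0 -0.1" --yaw '[0,0,0,0,0]'

```text
time: 9.55
position: [0.5255, -0.1038, 0.016]
tool_rot: [1.846, 0.624, -1.847]
ft_force: [-1.6, -0.8, 1.3]
grip_width: 0.497
```

```bash
python3 - <<'E'
from h import *
im,d,c,l,b,E=boxpose('side')
boxpose('top')
go([*b,.014],SA+np.pi)
im,_=ctrl.get_image('wrist');cv2.imwrite('pics/w4.png',im[:,:,::-1])
E
```

```text
side score 0 z 0.0355 c [ 0.5682 -0.0691] wh [130.   78.1] long 38.32 bot [ 0.5172 -0.1094] lid in stop frame [-0.0631  0.0203]
top score 0 z 0.0345 c [ 0.5934 -0.049 ] wh [68.2 69.7] long -52.77 bot [ 0.5723 -0.0212] lid in stop frame [-0.0892 -0.0202]
t 9.65 pos [ 0.5261 -0.1033  0.016 ] heading z -142.62 tilt [ 0. -0. -1.] F [-0.69 -0.2   0.1 ] grip 0.5 q7 [-0.34  0.31  0.55  1.97 -0.2   0.92 -0.6 ]
units now-frame [ 0.08 -0.02  0.43] yaw units (sign: world cw+) 1.68
```

View pics/w4.png

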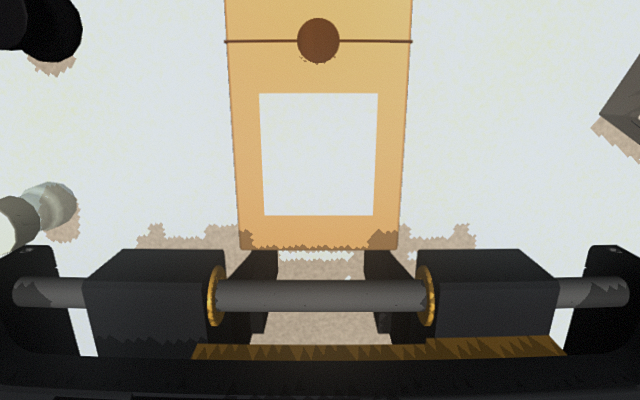

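Call:
servo_tool --pt "0 0 -0.2" --pt "0 0 -0.2" --pt "0 0 -0.2" --pt "0 0 -0.2" --pt "0 0 -0.2" --yaw '[0.1,0.18,0.18,0.18,0.18]'

```text
time: 10.2
position: [0.5466, -0.0883, 0.016]
tool_rot: [1.901, 0.552, -1.901]
ft_force: [-0.8, 0.3, -0.4]
grip_width: 0.505
```

```bash
python3 - <<'E'
from h import *
go([*BOX,.014],SA+np.pi)
E_=wristE();im,d=ctrl.get_image('wrist');cv2.imwrite('pics/w5.png',im[:,:,::-1])
a,_=ctrl.get_image('side');a=cv2.resize(a[150:270,220:380],None,fx=4,fy=4)
cv2.imwrite('pics/s5.png',np.clip(a*1.6,0,255).astype('uint8')[:,:,::-1])
E
```

```text
t 10.2 pos [ 0.5466 -0.0883  0.016 ] heading z -147.6 tilt [-0.  0. -1.] F [-0.76  0.28 -0.42] grip 0.505 q7 [-0.37  0.35  0.56  1.92 -0.23  0.93 -0.71]
units now-frame [0.08 0.02 1.73] yaw units (sign: world cw+) 0.85
```

View pics/w5.png

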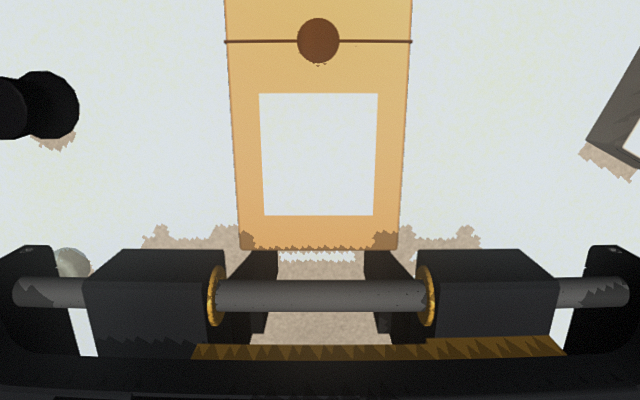

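View pics/s5.png

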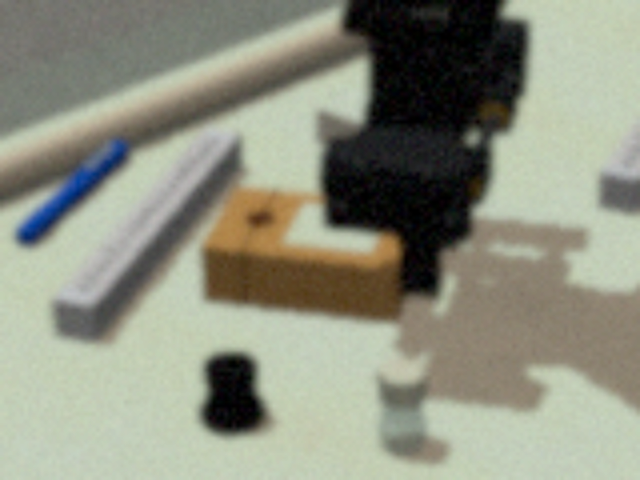

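Call:
servo_tool --pt "0 0 -0.2" --pt "0 0 -0.2" --pt "0 0 -0.2" --pt "0 0 -0.2" --pt "0 0 -0.2" --yaw '[0.17,0.17,0.17,0.17,0.17]'

```text
time: 10.8
position: [0.5681, -0.0759, 0.0161]
tool_rot: [1.956, 0.475, -1.956]
ft_force: [-0.2, 0.1, 0.6]
grip_width: 0.502
```

```bash
python3 - <<'E'
from h import *
go([*BOX,.014],SA+np.pi)
s=ctrl.get_state();N=np.array([np.cos(SA),np.sin(SA)]);print('rem',-.1193-(s['position'][:2]-SF)@N)
for n in ['top','side']:
    im,d=ctrl.get_image(n);stoppose(n,d,None)
a=cv2.resize(im[150:270,220:380],None,fx=4,fy=4)
cv2.imwrite('pics/s6.png',np.clip(a*1.6,0,255).astype('uint8')[:,:,::-1])
E
```

```text
t 10.8 pos [ 0.5681 -0.0759  0.0161] heading z -152.72 tilt [-0.  0. -1.] F [-0.19  0.08  0.57] grip 0.502 q7 [-0.39  0.39  0.56  1.88 -0.25  0.95 -0.81]
units now-frame [0.08 0.22 2.72] yaw units (sign: world cw+) -0.0
rem 0.010710410095521969
top stop 0.69 [ 569.8 -327.    24.2  208.6   21.7]
top stop 0.65 [ 292.7 -276.5   25.6  207.9   43.1]
top stop 0.57 [695.8 -11.8  25.  209.8  27.3]
side stop 0.74 [694.8 -11.8  26.9 209.9  26.9]
side stop 0.68 [ 568.2 -325.5   25.2  205.8   21.5]
side stop 0.62 [ 292.9 -275.    25.7  211.1   43.1]
```

View pics/s6.png

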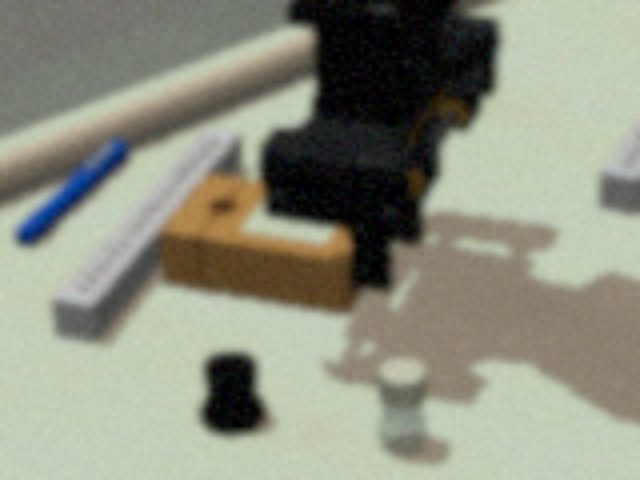

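Call:
servo_tool --pt "0 0 -0.06" --pt "0 0 -0.06" --pt "0 0 -0.06" --pt "0 0 -0.06" --pt "0 0 -0.06" --yaw '[0,0,0,0,0]'

```text
time: 11.5
position: [0.5744, -0.0729, 0.0161]
tool_rot: [1.955, 0.476, -1.955]
ft_force: [-1.5, -1.0, 1.0]
grip_width: 0.501
```

Call:
servo_tool --pt "0 0 -0.02" --pt "0 0 -0.02" --pt "0 0 -0.02" --pt "0 0 -0.02" --pt "0 0 -0.02" --yaw '[0,0,0,0,0]'

```text
time: 12.0
position: [0.5767, -0.0715, 0.0161]
tool_rot: [1.955, 0.476, -1.955]
ft_force: [-2.0, -1.0, 1.6]
grip_width: 0.495
```

Call:
servo_tool --pt "0 0 -0.02" --pt "0 0 0" --pt "0 0 -0.02" --pt "0 0 0" --pt "0 0 0" --yaw '[0,0,0,0,0]'

```text
time: 12.5
position: [0.5772, -0.0712, 0.016]
tool_rot: [1.955, 0.476, -1.956]
ft_force: [-2.5, -1.3, 1.9]
grip_width: 0.499
```

Call:
servo_tool --pt "0 0 -0.02" --pt "0 0 0" --pt "0 0 -0.02" --pt "0 0 0" --pt "0 0 0" --yaw '[0,0,0,0,0]'

```text
time: 13.0
position: [0.5773, -0.0713, 0.0159]
tool_rot: [1.953, 0.476, -1.958]
ft_force: [-6.6, -2.0, 4.7]
grip_width: 0.499
```

Force is up to 7 N, so the box has met the stop. I'll back off and look from the wrist.

Call:
servo_tool --pt "0 0 0.2" --pt "0 0 0.5" --pt "0 0 0.8" --pt "0 0 0.8" --pt "-0.4 0 0.5" --yaw '[0,0,0,0,0]' --fingers 0

```text
time: 13.5
position: [0.5136, -0.1034, 0.025]
tool_rot: [1.954, 0.476, -1.958]
ft_force: [0.5, 0.4, -0.0]
grip_width: 0.126
```

Call:
servo_tool --pt "-1 0 0.3" --pt "-1 0 0" --pt "-1 0 0" --pt "-1 0 0" --pt "-0.8 0 0" --yaw '[0,0,0,0,0]'

```text
time: 14.0
position: [0.5099, -0.1063, 0.1476]
tool_rot: [1.958, 0.476, -1.952]
ft_force: [-0.1, -0.6, 0.0]
grip_width: 0.008
```

```bash
python3 - <<'E'
from h import *
go([*BOX,.014],SA+np.pi)
im,d,c,l,b,E=boxpose('wrist');cv2.imwrite('pics/w7.png',im[:,:,::-1]);stoppose('wrist',d,E)
boxpose('top')
im,d,*_=boxpose('side')
a=cv2.resize(im[150:270,220:380],None,fx=4,fy=4)
cv2.imwrite('pics/s7.png',np.clip(a*1.6,0,255).astype('uint8')[:,:,::-1])
E
```

```text
t 14.0 pos [ 0.5099 -0.1063  0.1476] heading z -152.64 tilt [ 0.003  0.001 -1.   ] F [-0.1  -0.59  0.02] grip 0.008 q7 [-0.43  0.1   0.63  1.89 -0.07  1.17 -0.88]
units now-frame [5.34 0.21 0.11] yaw units (sign: world cw+) 0.01
wrist score 0 z 0.0367 c [ 0.611  -0.0533] wh [55.  70.4] long -62.78 bot [ 0.5949 -0.022 ] lid in stop frame [-0.0816 -0.0329]
wrist stop 0.73 [ 565.6 -315.8   25.   181.5   21.7]
top score 0 z 0.0345 c [ 0.6341 -0.039 ] wh [110.1  70. ] long 27.5 bot [ 0.5853 -0.0644] lid in stop frame [0.0006 0.0046]
side score 0 z 0.0356 c [ 0.634 -0.039] wh [113.5  74.2] long 28.48 bot [ 0.5841 -0.066 ] lid in stop frame [0.0022 0.0056]
```

View pics/w7.png

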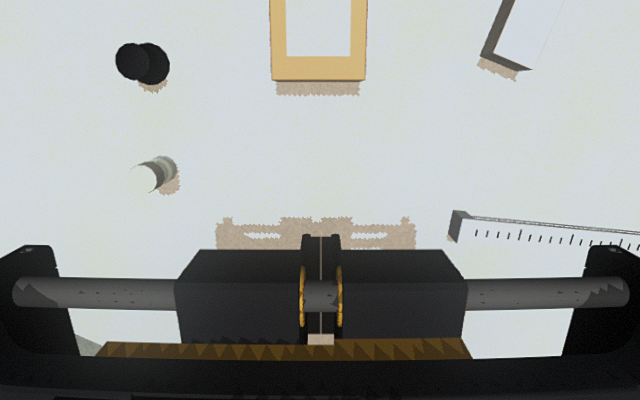

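View pics/s7.png

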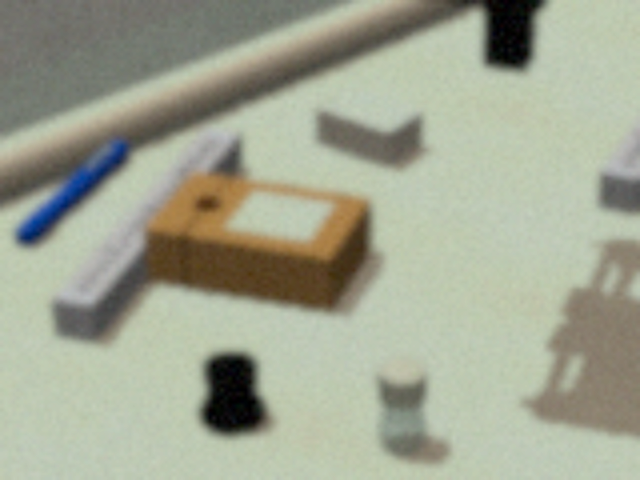

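Box angle (27.5°) matches the stop (27.3°), with the lid at 0 ± 2 mm. A light push at the centre with shut fingers will seat it square.

```bash
python3 - <<'E'
from h import *
N=np.array([np.cos(SA),np.sin(SA)]);go([*(np.array([.5853,-.0644])-.0093*N),.016],SA+np.pi)
E
```

```text
t 14.2 pos [ 0.5095 -0.1061  0.1459] heading z -152.63 tilt [ 0.001  0.001 -1.   ] F [ 0.03  0.27 -0.05] grip 0.003 q7 [-0.43  0.1   0.63  1.89 -0.07  1.17 -0.88]
units now-frame [ 5.2  -0.09 -3.08] yaw units (sign: world cw+) 0.01
```

Call:
servo_tool --pt "1 -0.02 0" --pt "1 -0.02 0" --pt "1 -0.02 0" --pt "1 -0.02 0" --pt "1 0 0" --yaw '[0,0,0,0,0]'

```text
time: 14.7
position: [0.5072, -0.1043, 0.0186]
tool_rot: [1.953, 0.476, -1.957]
ft_force: [0.2, 0.0, -0.2]
grip_width: 0.006
```

Call:
servo_tool --pt "0.2 0 -0.5" --pt "0 0 -0.7" --pt "0 0 -0.7" --pt "0 0 -0.5" --pt "0 0 -0.3" --yaw '[0,0,0,0,0]'

```text
time: 15.2
position: [0.57, -0.0724, 0.0161]
tool_rot: [1.955, 0.477, -1.954]
ft_force: [-0.6, -0.3, 0.0]
grip_width: 0.006
```

Call:
servo_tool --pt "0 0 -0.1" --pt "0 0 -0.1" --pt "0 0 -0.06" --pt "0 0 0" --pt "0 0 0" --yaw '[0,0,0,0,0]'

```text
time: 15.7
position: [0.5741, -0.0707, 0.0161]
tool_rot: [1.955, 0.476, -1.955]
ft_force: [0.1, 0.5, -0.1]
grip_width: 0.006
```

Call:
servo_tool --pt "0 0 -0.04" --pt "0 0 -0.04" --pt "0 0 -0.02" --pt "0 0 0" --pt "0 0 0" --yaw '[0,0,0,0,0]'

```text
time: 16.2
position: [0.5763, -0.0695, 0.016]
tool_rot: [1.955, 0.476, -1.956]
ft_force: [-0.9, -0.2, 1.4]
grip_width: 0.006
```

Call:
servo_tool --pt "0 0 -0.02" --pt "0 0 0" --pt "0 0 -0.02" --pt "0 0 0" --pt "0 0 0" --yaw '[0,0,0,0,0]'

```text
time: 16.7
position: [0.5764, -0.0695, 0.0159]
tool_rot: [1.953, 0.476, -1.958]
ft_force: [-5.9, -1.8, 5.0]
grip_width: 0.005
```

Call:
servo_tool --pt "0 0 -0.02" --pt "0 0 0" --pt "0 0 -0.01" --pt "0 0 0" --pt "0 0 0" --yaw '[0,0,0,0,0]'

```text
time: 17.2
position: [0.5764, -0.0695, 0.0159]
tool_rot: [1.952, 0.476, -1.959]
ft_force: [-6.1, -0.6, 5.9]
grip_width: 0.003
```

Call:
servo_tool --pt "0 0 0.2" --pt "0 0 0.4" --pt "0 0 0.6" --pt "-0.4 0 0.6" --pt "-1 0 0.2" --yaw '[0,0,0,0,0]'

```text
time: 17.7
position: [0.5304, -0.0922, 0.0494]
tool_rot: [1.952, 0.476, -1.961]
ft_force: [-0.0, 0.4, 0.6]
grip_width: 0.003
```

Call:
servo_tool --pt "-1 0 0" --pt "-1 0 0" --pt "-1 0 0" --pt "-1 0 0" --pt "-1 0 0" --yaw '[0,0,0,0,0]'

```text
time: 18.2
position: [0.5337, -0.0915, 0.1772]
tool_rot: [1.957, 0.476, -1.954]
ft_force: [1.3, 0.4, -0.2]
grip_width: 0.006
```

Call:
servo_tool --pt "-1 0 -1" --pt "-1 0 -1" --pt "-1 0 -1" --pt "0 0 -1" --pt "0 0 -1" --yaw '[0,0,0,0,0]'

```text
time: 18.7
position: [0.6463, -0.0335, 0.2524]
tool_rot: [1.958, 0.476, -1.951]
ft_force: [-0.1, -0.0, -0.1]
grip_width: 0.006
```

Call:
servo_tool --pt "0 0 -1" --pt "0 0 -1" --pt "0 0 -1" --pt "0 0 0" --pt "0 0 0" --yaw '[0,0,0,0,0]'

```text
time: 19.2
position: [0.7112, 0.0003, 0.2504]
tool_rot: [1.954, 0.476, -1.955]
ft_force: [-0.9, -1.1, 0.5]
grip_width: 0.006
```

```bash
python3 - <<'E'
from h import *
go([*BOX,.014],SA+np.pi)
im,d,c,l,b,E=boxpose('wrist');cv2.imwrite('pics/w8.png',im[:,:,::-1]);stoppose('wrist',d,E)
im,d,*_=boxpose('side')
a=cv2.resize(im[150:270,220:380],None,fx=4,fy=4)
cv2.imwrite('pics/s8.png',np.clip(a*1.6,0,255).astype('uint8')[:,:,::-1])
E
```

```text
t 19.2 pos [7.112e-01 3.000e-04 2.504e-01] heading z -152.61 tilt [-0.001 -0.001 -1.   ] F [-0.89 -1.07  0.47] grip 0.006 q7 [-0.42  0.49  0.58  1.25 -0.26  1.48 -0.97]
units now-frame [9.46 0.29 9.2 ] yaw units (sign: world cw+) 0.01
wrist score 0 z 0.0365 c [ 0.6546 -0.0308] wh [68.  70.4] long -62.91 bot [6.386e-01 5.000e-04] lid in stop frame [-0.0326 -0.033 ]
wrist stop 0.85 [696.8 -13.3  24.9 210.1  27.2]
wrist stop 0.68 [ 584.  -335.2    6.8   70.9   23.2]
side score 0 z 0.0357 c [ 0.6335 -0.0394] wh [110.5  73.1] long 27.33 bot [ 0.5845 -0.0648] lid in stop frame [0.0001 0.0043]
```

View pics/w8.png

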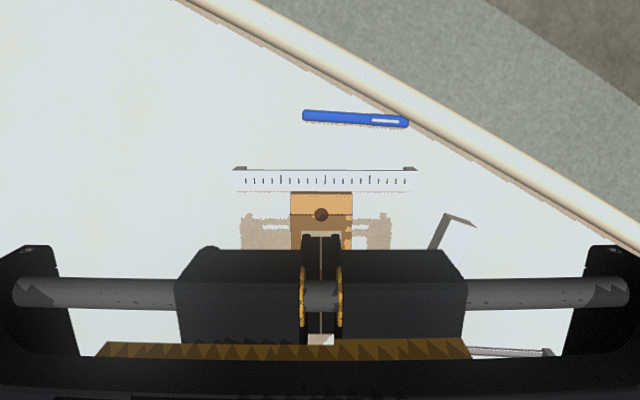

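View pics/s8.png

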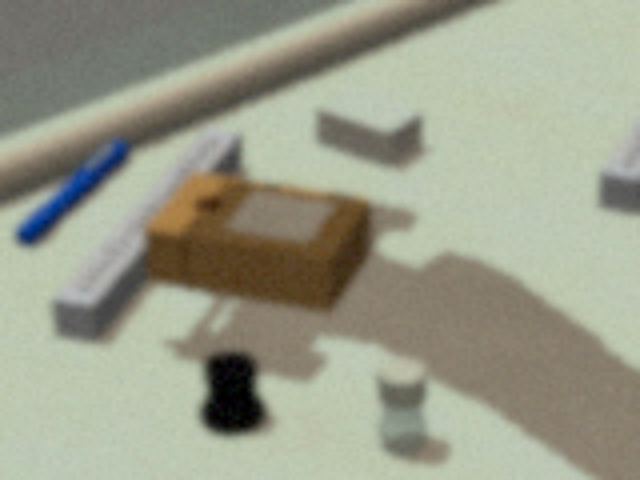

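```bash
python3 - <<'E'
from h import *
print(ctrl.close_job())
E
```

```text
the job is handed in; nothing more can be done
None
```

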